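# Hold the tomato basket over its dish

### The job

The little wire basket with three rinsed cherry tomatoes stands on the worktop with its green carry handle folded down. With the basket still standing, swing the handle up until it stands fully upright against its stop, then lift the basket by the handle, carry it over the row of three spice jars without disturbing them, and stop with it hovering level one to three centimetres above the rim of the white dish on the sink rack, centred over it and its long sides parallel to the dish's long sides. It must not touch the dish, which I still have to wipe: finish while holding the basket still there by its handle, with all three tomatoes in it.

Things in the scene. Friction and masses are not known exactly. Their poses are not given: they have to be found in the camera images.
- basket: open steel wire basket, 120 mm long (its x) x 88 mm wide (its y) x 60 mm high, about 0.3 kg, loose on the worktop. Origin: centre of its underside; z up. The carry handle turns about a pivot line parallel to its y through (0, 0, 55 mm). Tomatoes lie loose on its floor.
- handle (a joint): angle of the basket's folding carry handle (rad): 0 = folded down flat, pointing along the basket's -x and reaching 40 mm beyond its end wall; pi/2 = fully upright, against its stop. A stiff hinge (friction about 0.04 N m) keeps it at whatever angle it is left, upright included.
- handle_grip (a point): centre of the green round grip bar, 12 mm thick, 72 mm long, parallel to the basket's y, 100 mm from the pivot line: at basket (-100 cos a, 0, 55 + 100 sin a) mm at handle angle a, so 155 mm above the underside when upright. 5 mm wires run from its ends to the pivots. The bar does not spin on the wires: pinched lightly (3 N) it slips round between the fingers while swung.
- dish: white rectangular dish, 156 mm long (its x) x 124 mm wide (its y) x 28 mm high outside, walls 5 mm, open at the top, fixed on the steel roll-up rack that lies across the sink (rack top about 10 mm above the worktop). Origin: centre of its underside; z up.
- dish_rim (a point): centre of the dish's mouth, level with the top of its rim (28 mm above its underside); axes as the dish's.
- jar_1: spice jar, clear glass with red cap and green-and-white label, 45 mm diameter, 106 mm high, loose; one of three standing in a row between the basket and the sink. Origin: centre of its underside.
- jar_2: spice jar, clear glass with red cap and black label, 45 mm diameter, 106 mm high, loose; one of three standing in a row between the basket and the sink. Origin: centre of its underside.
- jar_3: spice jar, clear glass with red cap and black label, 45 mm diameter, 106 mm high, loose; one of three standing in a row between the basket and the sink. Origin: centre of its underside.
- tomato_1: red cherry tomato, about 25 mm, loose in the basket. Origin: underside as built; it may roll, so only good to 20 mm.
- tomato_2: red cherry tomato, about 25 mm, loose in the basket. Origin: underside as built; it may roll, so only good to 20 mm.
- tomato_3: red cherry tomato, about 25 mm, loose in the basket. Origin: underside as built; it may roll, so only good to 20 mm.

How it is judged:
On the way, in this order (a step that is already met when the one before it is completed fails the run):
1. the handle is swung fully upright while the basket still stands on the worktop (value of joint handle above 1.45 rad and height (world z) of basket below 0.006 m and angle between basket's own z axis and vertical below 0.06 rad), for 0.2 s.
2. the basket is carried over the row of jars, its underside higher than their tops (height (world z) of basket above 0.108 m and (horizontal distance between basket and jar_1 below 0.09 m or horizontal distance between basket and jar_2 below 0.09 m or horizontal distance between basket and jar_3 below 0.09 m)), for 0.05 s.
At the end, for the whole second after the job is handed in: Held at rest by the fingers: underside 5-40 mm above the dish rim, centres within 15 mm, long sides parallel within 7 deg, level within 0.12 rad, handle over 1.4 rad, dish not touched, all tomatoes in the basket, jars upright within 15 mm of their starts (z of basket in the frame of dish_rim between 0.005 and 0.04 m and horizontal distance between basket and dish_rim below 0.015 m and angle between the x axis of basket and the x axis of dish_rim, either way round below 0.13 rad and angle between basket's own z axis and vertical below 0.12 rad and value of joint handle above 1.4 rad and contact force between basket and the fingers above 1 N and contact force between basket and dish below 0.1 N and linear speed of basket below 0.02 m/s and angular speed of basket below 0.2 rad/s and distance between basket and tomato_1 below 0.085 m and distance between basket and tomato_2 below 0.085 m and distance between basket and tomato_3 below 0.085 m and height (world z) of each of tomato_1, tomato_2, tomato_3 above 0.03 m and distance of each of jar_1, jar_2, jar_3 from where it was at the start of the episode below 0.015 m and angle between each of jar_1, jar_2, jar_3's own z axis and vertical below 0.15 rad); the arm keeps its last pose, push and grip.
It fails at once if the basket touches the dish (contact force between basket and dish above 1 N).
It fails at once if a spice jar is pushed away (over 15 mm) or knocked over (distance of any of jar_1, jar_2, jar_3 from where it was at the start of the episode above 0.015 m or angle between any of jar_1, jar_2, jar_3's own z axis and vertical above 0.4 rad).
It also fails if it takes over 59 s, if anything falls off the work surface, if the arm or the gripper's body presses on something with over 40 N, if the wrist force passes 120 N, or if a joint passes its speed limit or range.

### The arm

A 6-joint arm with a two-finger parallel gripper is mounted at the origin on a cart in front of the work surface, level with it; the furniture and walls round the work are solid. World frame = base frame: x ahead of the robot, y to its left, z up, the work surface at z = 0. Lengths are in m, angles in rad, forces in N, time in s.
With the tool pointing down it reaches from about 0.275 to 0.875 m from the base axis. Payload 12.5 kg.
Tool frame: the origin (TCP) lies at the very end of the fingers, on their centre line; the grasp point (between the pads) lies 19 mm behind it; z points along the fingers, y is the line along which they close (so a half turn about z gives the same grasp; the last joint's range is limited). The gripper opens to 85 mm and grips with 20 to 120 N. Pads are 22 mm wide; open, the fingers measure 114 mm over their backs; the gripper's body (76 mm by 85 mm) begins 54 mm behind the grasp point. The pads swing forward as they close: fully open they stand 13 mm farther back than shut.
Start: joints at [1.21, 0.351, 1.652, -0, 1.139, -0.085], TCP at [0.15, 0.529, 0.231] pointing down, gripper open.
Joint ranges: [-2.75, 2.75], [-0.79, 2.1], [0.01, 2.65], [-1.57, 4.71], [0.07, 3.14], [-2.87, 2.87]. Speed limits (rad/s): [2.22, 2.22, 2.79, 3.14, 3.14, 3.14].

### API

Orientations are given as a unit quaternion [x, y, z, w].
In Python, from cell import status, grab_frame, manip gives the robot as it stands.
- The arm moves only by the tool servo_tool, never from a script. Its argument "moves" is a list of rows, each a list of 6 numbers: the shift along the tool's x, y, z as a fraction of full scale, then the turn, a rotation vector about the tool's x, y, z as a fraction of full scale. A call has exactly 8 rows; each row is the pose to reach, as a shift and turn from the pose commanded when the call began, along the tool's axes at that moment, turning the shorter way round; what a row does not reach only later rows make up. Full scale, the value 1, is 50 cm for a shift and 360 degrees for a turn. A row lasts 1/10 s, in which the tool goes at most 50 mm and 8.59 degrees, less where a joint would pass 70% of its speed; a pose out of reach is approached as far as the arm can. A call with a number of a shift or a turn outside -1 to 1 is refused whole. A call with a gripper value outside its range is refused whole. "hand" is the closure, from 0 (fully open) to 1 (shut), set as the call begins (left out, the last holds). The fingers move at their own pace and stop on an object; "squeeze" is the grip in N (left out, the last holds). Time passes only in rows, so rows that repeat a pose let the fingers close, or fill a call up. It gives the time, the measured TCP pose, the force, the opening and the grip force at its end, in the units of the state.
- status.get_obs(): the state, without advancing time (a new reading comes with each control period).
- grab_frame(name): name is "scene" or "top"; returns a dict with "color" (420x560x3 uint8, red, green, blue), "vfov" (degrees; the focal length in pixels is half the picture's height over the tangent of half this angle, whatever the lens; pixels are square), "cx", "cy" (the principal point, pixels), "R" (3x3) and "t" (3): a world point X has camera coordinates R X + t. Camera axes: x right, y down, z forward; pixel columns grow to the right and rows downward; lengths in m; the calibration is good to about 2 mm. A picture is of the moment at which its call begins. There is no depth.
- manip.hand_in(): hands the job in; it is judged then, once.
The state is a dict: "time_s": time; "qpos": joint angles; "dq": joint speeds; "joint_efforts": joint torques, N m; "tcp_pos": TCP position; "eef_rot": TCP orientation; "contact_force": force on the tool from outside, world axes, zero at the start; "moment": the same for the moment, N m; "grip_width": opening from 0.0 (shut) to 1.0 (fully open); "grasp_force": force on a finger pad.
Only numpy, scipy, OpenCV 4.12 (cv2) and the standard library are available. Lean on these libraries where they do the work, as an engineer would, in place of code of your own. Each camera call takes 0.05 s, during which the arm holds its last target. There are 200 camera calls.

## Working session

There is one attempt and no reset: what is moved stays moved. The work goes in short steps, Python scripts to look and compute and a tool call to move; the robot and the scene stay as the last step left them, time stands still between calls to the robot, and variables do not carry over. Pictures are saved under pics/ and viewed, at most 10 in all, crops included, and the job is handed in when it is done.

Besides the shell and the picture viewer there is one more tool, called after ">>>" as name(argument=value, ...), one argument or row to a line, values as JSON. servo_tool: Moves the arm, as the interface text tells. Its arguments: {"type":"object","properties":{"moves":{"type":"array"},"hand":{"type":"number"},"squeeze":{"type":"number"}},"required":["moves"]}

```bash
mkdir -p pics; ls
python3 - <<'E'
from cell import status, grab_frame
import cv2,numpy as np,pickle
o=status.get_obs();print({k:np.round(v,4) for k,v in o.items()})
D={}
for n in("scene","top"):
    f=grab_frame(n);D[n]=f;cv2.imwrite(f"pics/{n}0.png",f["color"][:,:,::-1]);print(n,f["vfov"],f["cx"],f["cy"],np.round(f["R"],4).tolist(),np.round(f["t"],4))
pickle.dump(D,open("f0.pkl","wb"))
E
```

```text
pics
{'time_s': np.float64(0.0), 'qpos': array([ 1.2104,  0.3512,  1.6524,  0.    ,  1.1391, -0.0846]), 'dq': array([-0.0005, -0.0019, -0.0011,  0.0014,  0.0004, -0.0007]), 'joint_efforts': array([ 1.60000e-03, -5.06100e+01, -2.91406e+01, -0.00000e+00,
        4.60000e-03, -0.00000e+00]), 'tcp_pos': array([0.1496, 0.5289, 0.2308]), 'eef_rot': array([ 1.374e-01,  9.905e-01, -6.000e-04, -1.000e-04]), 'contact_force': array([-0.7602, -0.2708, -0.187 ]), 'moment': array([ 0.0178, -0.0032, -0.0019]), 'grasp_force': np.float64(0.0), 'grip_width': np.float64(1.0036)}
scene 54.42950430868725 278.89615385929255 208.55432880893542 [[-0.8759, -0.4823, 0.0167], [-0.3673, 0.6438, -0.6713], [0.313, -0.5941, -0.741]] [0.4292 0.2181 0.792 ]
top 47.12779767040288 280.72053265705466 211.79675323118082 [[0.0008, -0.9996, 0.029], [-0.9911, -0.0047, -0.1334], [0.1335, -0.0286, -0.9906]] [0.0027 0.4768 1.0736]
```

View pics/scene0.png

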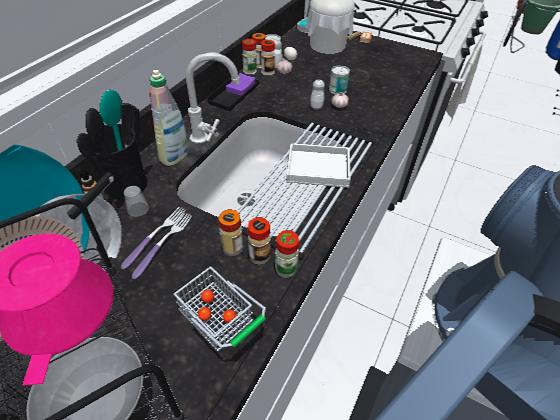

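View pics/top0.png

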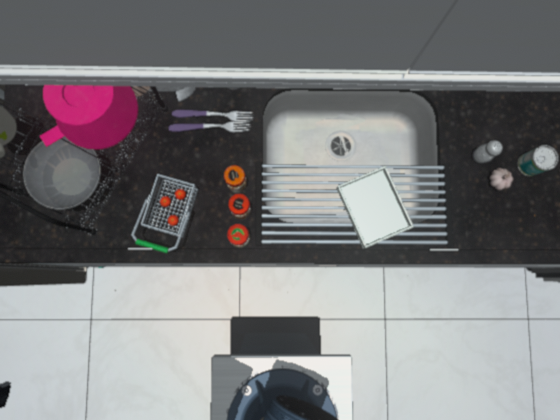

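Scene view: the basket is at about (220,305), with its green bar at (248,330). The jars are at (231,230), (259,240) and (287,252), and the dish is at (320,163). Top view: basket (165,212), bar (155,244), jars (234,177), (239,205) and (237,235), dish (374,207). I'll measure these with masks and triangulation.

```bash
cat > h.py <<'E'
import cv2,numpy as np
def ray(f,p):
    fl=f["color"].shape[0]/2/np.tan(np.radians(f["vfov"])/2)
    R,t=np.array(f["R"]),np.array(f["t"])
    d=R.T@np.array([(p[0]-f["cx"])/fl,(p[1]-f["cy"])/fl,1]);return -R.T@t,d/np.linalg.norm(d)
def onz(f,p,z):
    c,d=ray(f,p);return c+d*(z-c[2])/d[2]
def tri(fs,ps):
    A=0;b=0;L=[ray(f,p) for f,p in zip(fs,ps)]
    for c,d in L:
        P=np.eye(3)-np.outer(d,d);A=A+P;b=b+P@c
    X=np.linalg.solve(A,b);return X,max(np.linalg.norm((np.eye(3)-np.outer(d,d))@(X-c)) for c,d in L)
def proj(f,X):
    fl=f["color"].shape[0]/2/np.tan(np.radians(f["vfov"])/2)
    c=np.array(f["R"])@X+np.array(f["t"]);return c[:2]/c[2]*fl+[f["cx"],f["cy"]]
def mask(f,lo,hi,box=None):
    m=cv2.inRange(cv2.cvtColor(f["color"],cv2.COLOR_RGB2HSV),lo,hi)
    if box:
        z=np.zeros_like(m);x0,y0,x1,y1=box;z[y0:y1,x0:x1]=m[y0:y1,x0:x1];m=z
    return m
def big(m):
    return max(cv2.findContours(m,cv2.RETR_EXTERNAL,cv2.CHAIN_APPROX_NONE)[0],key=cv2.contourArea)
E
python3 - <<'E'
from h import *
import pickle;D=pickle.load(open("f0.pkl","rb"));S,T=D["scene"],D["top"];np.set_printoptions(precision=4,suppress=True)
G=((50,120,60),(75,255,255))
r={}
for n,f,b in(("s",S,(180,290,290,370)),("t",T,(110,210,200,265))):
    c=big(mask(f,*G,b));q=cv2.minAreaRect(c);m=cv2.moments(c);cen=(m['m10']/m['m00'],m['m01']/m['m00'])
    bp=cv2.boxPoints(q);e=sorted([tuple((bp[i]+bp[(i+1)%4])/2) for i in range(4)],key=lambda p:-np.hypot(p[0]-q[0][0],p[1]-q[0][1]))[:2]
    print(n,"green",cen,q,e);r[n]=(cen,sorted(e))
print("bar centre",tri([S,T],[r["s"][0],r["t"][0]]))
for i in(0,1):
    for j in (0,1): print("end",i,j,tri([S,T],[r["s"][1][i],r["t"][1][j]]))
for n,f,b in(("s",S,(270,130,370,195)),("t",T,(325,155,425,255))):
    m=mask(f,(0,0,195),(180,40,255),b);m=cv2.morphologyEx(m,cv2.MORPH_OPEN,np.ones((7,7)));c=big(m);h=cv2.convexHull(c)
    for k in(0.03,): print(n,"dish",cv2.minAreaRect(c),cv2.approxPolyDP(h,k*cv2.arcLength(h,True),True)[:,0].tolist())
for k,bs,bt in((1,(270,225,305,252),(222,222,254,250)),(2,(245,215,273,240),(224,192,254,218)),(3,(215,205,245,230),(220,163,250,190))):
    P=[]
    for f,b in((S,bs),(T,bt)):
        m=mask(f,(0,130,110),(22,255,255),b);q=cv2.minEnclosingCircle(big(m));P.append(q[0])
    print("jar",k,P,tri([S,T],P),onz(T,P[1],.1))
for n,f,b,s in(("scene",S,(160,255,375,355),None),("top",T,(110,160,210,260),None)): pass
a=cv2.resize(S["color"][255:365,165:275],(550,550),interpolation=2)
cv2.imwrite("pics/cs.png",a[:,:,::-1])
a=cv2.resize(T["color"][165:260,120:215],(570,570),interpolation=2);cv2.imwrite("pics/ct.png",a[:,:,::-1])
a=np.hstack([cv2.resize(S["color"][130:200,275:365],(450,350),interpolation=2),cv2.resize(T["color"][160:255,330:420],(332,350),interpolation=2)]);cv2.imwrite("pics/cd.png",a[:,:,::-1])
E
```

```text
s green (247.4, 330.17212121212117) ((247.6172332763672, 330.0068664550781), (7.308002948760986, 43.10060501098633), 48.36646270751953) [(np.float32(263.72412), np.float32(315.68964)), (np.float32(231.51035), np.float32(344.3241))]
t green (151.58255451713396, 245.37902388369676) ((151.4617919921875, 245.42991638183594), (33.521358489990234, 6.207658290863037), 16.389541625976562) [(np.float32(135.38217), np.float32(240.70062)), (np.float32(167.54141), np.float32(250.15921))]
bar centre (array([0.3958, 0.2851, 0.0754]), np.float64(0.0004147120592448569))
end 0 0 (array([0.4054, 0.3197, 0.0771]), np.float64(0.0007837575363890659))
end 0 1 (array([ 0.4116,  0.2794, -0.0169]), np.float64(0.022826431003144933))
end 1 0 (array([0.3808, 0.2909, 0.1623]), np.float64(0.019764855761949435))
end 1 1 (array([0.385 , 0.2497, 0.0779]), np.float64(0.0008708482511189125))
s dish ((317.1451110839844, 164.39837646484375), (59.582664489746094, 24.60589599609375), 4.289153099060059) [[289, 151], [343, 154], [346, 178], [287, 174]]
t dish ((373.2062072753906, 206.96389770507812), (61.8345832824707, 47.5181999206543), 66.03751373291016) [[383, 173], [405, 226], [363, 242], [342, 187]]
jar 1 [(287.3547058105469, 241.48291015625), (237.33132934570312, 234.1385498046875)] (array([0.4191, 0.0987, 0.095 ]), np.float64(0.0004025845075669921)) [0.4191 0.0986 0.1   ]
jar 2 [(258.3571472167969, 228.5), (238.4193572998047, 203.74192810058594)] (array([0.4854, 0.0974, 0.0933]), np.float64(0.00029151578938804934)) [0.4847 0.0971 0.1   ]
jar 3 [(229.27499389648438, 219.06875610351562), (233.84483337402344, 175.1896514892578)] (array([0.5476, 0.1078, 0.097 ]), np.float64(0.0002988021958213717)) [0.5473 0.1077 0.1   ]
```

View pics/ct.png

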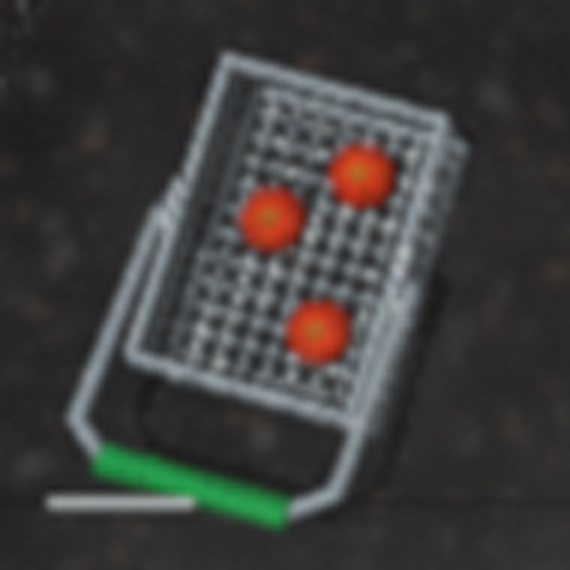

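View pics/cd.png

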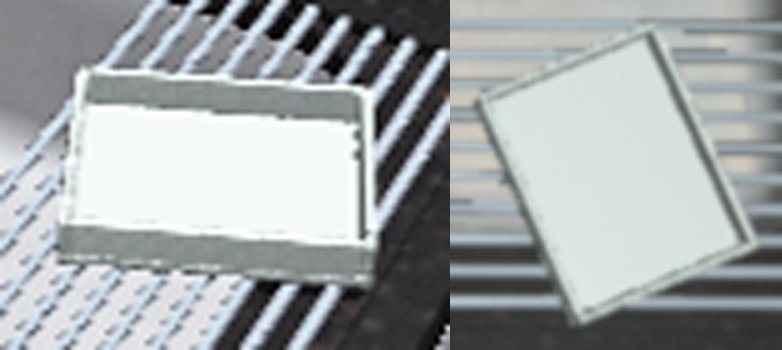

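The crops show the basket rim corners at crop (227,60), (445,120), (355,415) and (135,350), with the bar at lower left. They also show the dish's outer rim corners clearly in both views. Next I'll triangulate the corners.

Run:
```python
from h import *
import pickle;D=pickle.load(open("f0.pkl","rb"));S,T=D["scene"],D["top"];np.set_printoptions(precision=4,suppress=True)
ds=[(291,144),(349,147.6),(350.3,178),(287.4,174.4)]
dt=[(338.1,187.1),(384.7,167.3),(413.2,225.1),(364.4,247.7)]
best=min(range(4),key=lambda k:sum(tri([S,T],[ds[i],dt[(i+k)%4]])[1] for i in range(4)))
X=[tri([S,T],[ds[i],dt[(i+best)%4]]) for i in range(4)];print(best,X)
P=np.array([x[0] for x in X]);print("dish",P.mean(0),[np.linalg.norm(P[i]-P[(i+1)%4]) for i in range(4)])
z=P[:,2].mean();z=.038
Q=np.array([onz(T,p,z) for p in dt]);print(Q.mean(0))
for i in range(4):
    e=Q[(i+1)%4]-Q[i];print("edge",np.linalg.norm(e),np.degrees(np.arctan2(e[1],e[0])))
print("dish from scene",np.mean([onz(S,p,z) for p in ds],0))
bt=[(120+a/6,165+b/6) for a,b in((227,60),(445,120),(355,415),(135,350))]
Q=np.array([onz(T,p,.059) for p in bt]);print("basket",Q.mean(0))
for i in range(4):
    e=Q[(i+1)%4]-Q[i];print("edge",np.linalg.norm(e),np.degrees(np.arctan2(e[1],e[0])))
```

```text
1 [(array([ 0.5838, -0.2386,  0.0333]), np.float64(0.0011668574728329031)), (array([ 0.4456, -0.3015,  0.0338]), np.float64(0.0015246682326614488)), (array([ 0.3943, -0.1852,  0.0423]), np.float64(1.6474505589373314e-05)), (array([ 0.536 , -0.1285,  0.034 ]), np.float64(0.001209501017785974))]
dish [ 0.4899 -0.2135  0.0358] [np.float64(0.15181060096779683), np.float64(0.12732308397352626), np.float64(0.15286730572707016), np.float64(0.12007626930588723)]
[ 0.4892 -0.213   0.038 ]
edge 0.11942303147848288 -66.56497224940016
edge 0.14851894871932275 -155.3325921239925
edge 0.12504127047391825 114.60490465020789
edge 0.15105656907705292 22.52546055071412
dish from scene [ 0.489 -0.211  0.038]
basket [0.4891 0.2551 0.059 ]
edge 0.08474489705658853 -105.26298174096884
edge 0.11481401823122654 164.7048366058465
edge 0.08479339798500748 73.71795014190849
edge 0.11330598004855506 -15.313335427628285
```

View pics/cs.png

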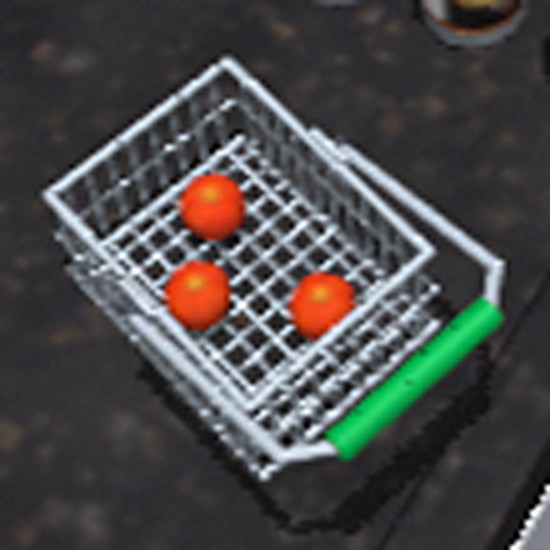

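```bash
cat > plan.py <<'E'
import numpy as np
from scipy.spatial.transform import Rotation as Ro, Slerp
from cell import status
BAR=np.array([.396,.285,.0755]);BY=-16.3;BC=np.array([.4895,.256]);DC=np.array([.489,-.2125]);DY=23.8
def pose(G,yaw,tilt):
    a=np.radians(yaw);y=np.array([np.cos(a),np.sin(a),0]);z=np.array([0,0,-1.]);x=np.cross(y,z)
    R=Ro.from_matrix(np.c_[x,y,z])*Ro.from_euler('x',-tilt,degrees=True)
    return np.array(G)+.019*R.as_matrix()[:,2],R
def rows(P):   # 8 poses -> rows in tool axes and full-scale units
    o=status.get_obs();p0=np.array(o["tcp_pos"]);R0=Ro.from_quat(o["eef_rot"])
    for p,R in P:
        print(np.round(np.r_[R0.inv().apply(p-p0)/.5,(R0.inv()*R).as_rotvec()/(2*np.pi)],3).tolist(),end=",\n")
def line(tgt,n=8):  # straight to target in n rows, then hold
    o=status.get_obs();p0=np.array(o["tcp_pos"]);R0=Ro.from_quat(o["eef_rot"]);p,R=tgt
    S=Slerp([0,1],Ro.concatenate([R0,R]))
    f=[min(1,(i+1)/n) for i in range(8)]
    print("dist",np.linalg.norm(p-p0),"deg",np.degrees((R0.inv()*R).magnitude()));rows([(p0+(p-p0)*s,S(s)) for s in f])
E
python3 - <<'E'
from plan import *
line(pose([.27,.37,.22],BY+20,0))
E
```

```text
dist 0.2015729955655917 deg 70.49647290171602
[-0.04, -0.03, 0.007, -0.0, 0.0, 0.024],
[-0.08, -0.06, 0.015, -0.0, 0.0, 0.049],
[-0.119, -0.09, 0.022, -0.0, 0.0, 0.073],
[-0.159, -0.12, 0.03, -0.0, 0.0, 0.098],
[-0.199, -0.15, 0.037, -0.0, 0.0, 0.122],
[-0.239, -0.18, 0.045, -0.0, 0.0, 0.147],
[-0.278, -0.21, 0.052, -0.0, 0.0, 0.171],
[-0.318, -0.24, 0.06, -0.0, 0.0, 0.196],
```

>>> servo_tool(
  moves=[
    [-0.04,-0.03,0.007,0,0,0.023],
    [-0.08,-0.06,0.015,0,0,0.046],
    [-0.12,-0.09,0.022,0,0,0.069],
    [-0.16,-0.12,0.03,0,0,0.092],
    [-0.2,-0.15,0.037,0,0,0.115],
    [-0.24,-0.18,0.045,0,0,0.138],
    [-0.28,-0.21,0.052,0,0,0.161],
    [-0.318,-0.24,0.06,0,0,0.184],
  ],
  hand=0.7,
  squeeze=20,
)

```text
time_s: 0.9
tcp_pos: [0.2705, 0.3695, 0.201]
eef_rot: [0.659, 0.753, -0.0, 0.0]
contact_force: [-0.5, 1.4, -0.1]
grip_width: 0.301
grasp_force: 0.0
```

Run:
```python
from plan import *
zt=pose([0,0,0],BY,40)[0]/.019
o=status.get_obs();print(np.round(o["qpos"],3),o["grip_width"])
line(pose(BAR-.1*zt,BY,40))
```

```text
[ 0.837  0.222  1.912 -0.     1.008  0.704] 0.30088125525676535
dist 0.12087431128437037 deg 46.35958472750439
[-0.02, 0.016, 0.016, -0.014, -0.003, 0.008],
[-0.04, 0.033, 0.032, -0.027, -0.006, 0.016],
[-0.059, 0.049, 0.048, -0.041, -0.009, 0.024],
[-0.079, 0.066, 0.063, -0.055, -0.012, 0.032],
[-0.099, 0.082, 0.079, -0.068, -0.014, 0.04],
[-0.119, 0.098, 0.095, -0.082, -0.017, 0.048],
[-0.139, 0.115, 0.111, -0.096, -0.02, 0.056],
[-0.159, 0.131, 0.127, -0.109, -0.023, 0.064],
```

>>> servo_tool(
  moves=[
    [-0.02,0.016,0.016,-0.014,-0.003,0.008],
    [-0.04,0.033,0.032,-0.027,-0.006,0.016],
    [-0.06,0.049,0.048,-0.041,-0.009,0.024],
    [-0.08,0.066,0.063,-0.055,-0.012,0.032],
    [-0.1,0.082,0.079,-0.068,-0.014,0.04],
    [-0.12,0.098,0.095,-0.082,-0.017,0.048],
    [-0.139,0.115,0.111,-0.096,-0.02,0.056],
    [-0.159,0.131,0.127,-0.109,-0.023,0.064],
  ],
)

```text
time_s: 1.7
tcp_pos: [0.346, 0.3009, 0.1379]
eef_rot: [0.751, 0.565, 0.206, 0.272]
contact_force: [-0.1, -0.3, 0.2]
grip_width: 0.3
grasp_force: 0.0
```

Run:
```python
from plan import *
o=status.get_obs();print(np.round(o["qpos"],3),np.round(o["contact_force"],2))
line(pose(BAR,BY,40),6)
```

```text
[ 0.968  0.341  2.166 -1.127  0.738  2.159] [-0.09 -0.31  0.24]
dist 0.10058519302865634 deg 0.3260821267618418
[-0.001, 0.0, 0.034, -0.0, -0.0, 0.0],
[-0.001, 0.0, 0.067, -0.0, -0.0, 0.0],
[-0.002, 0.0, 0.101, -0.0, -0.0, 0.0],
[-0.002, 0.0, 0.134, -0.0, -0.001, 0.0],
[-0.003, 0.0, 0.168, -0.0, -0.001, 0.0],
[-0.003, 0.001, 0.201, -0.0, -0.001, 0.0],
[-0.003, 0.001, 0.201, -0.0, -0.001, 0.0],
[-0.003, 0.001, 0.201, -0.0, -0.001, 0.0],
```

>>> servo_tool(
  moves=[
    [-0.001,0,0.03,0,0,0],
    [-0.001,0,0.06,0,0,0],
    [-0.002,0,0.09,0,0,0],
    [-0.002,0,0.12,0,0,0],
    [-0.003,0,0.15,0,0,0],
    [-0.003,0,0.18,0,0,0],
    [-0.003,0.001,0.2,0,0,0],
    [-0.003,0.001,0.2,0,0,0],
  ],
)

```text
time_s: 2.5
tcp_pos: [0.4072, 0.2812, 0.0604]
eef_rot: [0.751, 0.566, 0.204, 0.271]
contact_force: [0.8, -0.5, 0.6]
grip_width: 0.298
grasp_force: 0.0
```

Run:
```python
from plan import *
from cell import grab_frame
import cv2
o=status.get_obs();print(np.round(o["qpos"],3),np.round(o["contact_force"],2),o["tcp_pos"])
a=np.hstack([cv2.resize(grab_frame("scene")["color"][235:365,165:305],(420,390),interpolation=2),cv2.resize(grab_frame("top")["color"][160:270,105:215],(380,390),interpolation=2)])
cv2.imwrite("pics/p1.png",a[:,:,::-1])
```

```text
[ 0.816  0.543  2.146 -1.44   0.61   2.393] [ 0.85 -0.47  0.57] [0.40722641 0.28122573 0.06043707]
```

View pics/p1.png

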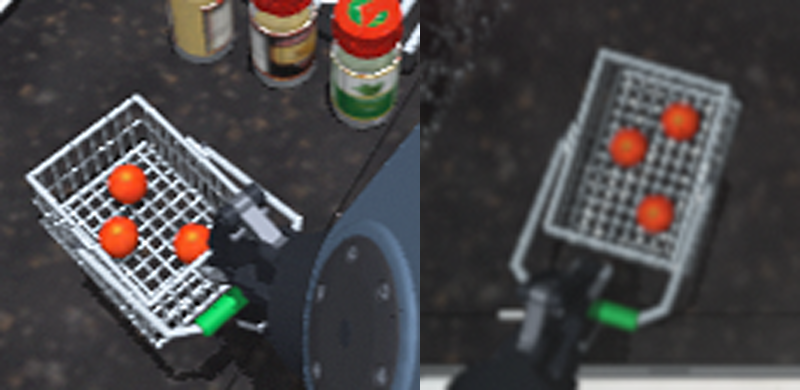

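The fingers straddle the bar, in the scene view at about (235,300) and in the top view at about (575,290). Next is the swing arc, with the tilt easing off.

```bash
cat >> plan.py <<'E'
def arc(a0,a1,t0,t1,off=.0067):
    b=np.array([np.cos(np.radians(BY)),np.sin(np.radians(BY)),0]);piv=np.r_[(BAR+.098*b)[:2],.055];P=[]
    for s in (np.arange(8)+1)/8:
        a=a0+(a1-a0)*s;t=t0+(t1-t0)*s;n=np.cos(np.radians(t))*b+[0,0,np.sin(np.radians(t))]
        P.append(pose(piv+.1*(-np.cos(a)*b+[0,0,np.sin(a)])+off*n,BY,t))
    return P
E
python3 -c "
from plan import *
rows(arc(.2,.65,40,27))"
```

```text
[0.0, 0.021, -0.004, 0.004, -0.001, 0.001],
[0.0, 0.03, -0.01, 0.008, -0.001, 0.001],
[0.0, 0.038, -0.015, 0.013, -0.001, 0.001],
[0.0, 0.047, -0.02, 0.017, -0.0, 0.001],
[0.0, 0.056, -0.025, 0.022, -0.0, 0.001],
[0.0, 0.065, -0.028, 0.026, -0.0, 0.001],
[-0.0, 0.075, -0.032, 0.031, -0.0, 0.001],
[-0.0, 0.085, -0.034, 0.035, -0.0, 0.001],
```

>>> servo_tool(
  moves=[
    [0,0.016,-0.004,0.004,0,0],
    [0,0.028,-0.01,0.008,0,0],
    [0,0.038,-0.015,0.013,0,0],
    [0,0.047,-0.02,0.017,0,0],
    [0,0.056,-0.025,0.022,0,0],
    [0,0.065,-0.028,0.026,0,0],
    [0,0.075,-0.032,0.031,0,0],
    [0,0.085,-0.034,0.035,0,0],
  ],
)

```text
time_s: 3.4
tcp_pos: [0.4277, 0.2762, 0.1023]
eef_rot: [0.776, 0.585, 0.141, 0.186]
contact_force: [-0.8, 1.0, 0.1]
grip_width: 0.299
grasp_force: 0.5
```

```bash
python3 -c "
from plan import *
o=status.get_obs();print(np.round(o['qpos'],3),np.round(o['contact_force'],2))
rows(arc(.65,1.1,27,14))"
```

```text
[ 0.675  0.411  2.056 -0.812  0.535  1.634] [-0.81  0.97  0.08]
[-0.001, 0.009, -0.003, 0.005, -0.001, 0.001],
[-0.001, 0.018, -0.007, 0.009, -0.001, 0.001],
[-0.001, 0.028, -0.01, 0.014, -0.001, 0.001],
[-0.001, 0.038, -0.012, 0.018, -0.001, 0.001],
[-0.001, 0.047, -0.014, 0.023, -0.001, 0.001],
[-0.001, 0.058, -0.016, 0.027, -0.001, 0.001],
[-0.001, 0.068, -0.016, 0.032, -0.001, 0.001],
[-0.001, 0.078, -0.016, 0.036, -0.001, 0.001],
```

>>> servo_tool(
  moves=[
    [0,0.009,-0.003,0.005,0,0],
    [0,0.018,-0.007,0.009,0,0],
    [0,0.028,-0.01,0.014,0,0],
    [-0.001,0.038,-0.012,0.018,-0.001,0.001],
    [-0.001,0.047,-0.014,0.023,-0.001,0.001],
    [-0.001,0.058,-0.016,0.027,-0.001,0.001],
    [-0.001,0.068,-0.016,0.032,-0.001,0.001],
    [-0.001,0.078,-0.016,0.036,-0.001,0.001],
  ],
)

```text
time_s: 4.2
tcp_pos: [0.4574, 0.2672, 0.1271]
eef_rot: [0.795, 0.595, 0.072, 0.099]
contact_force: [-1.2, -1.3, -0.1]
grip_width: 0.301
grasp_force: 0.3
```

```bash
python3 -c "
from plan import *
o=status.get_obs();print(np.round(o['qpos'],3),np.round(o['contact_force'],2))
from cell import grab_frame
import cv2
a=np.hstack([cv2.resize(grab_frame('scene')['color'][235:365,165:305],(420,390),interpolation=2),cv2.resize(grab_frame('top')['color'][160:270,105:215],(380,390),interpolation=2)])
cv2.imwrite('pics/p2.png',a[:,:,::-1])
rows(arc(1.1,1.52,14,0))"
```

```text
[ 0.53   0.398  1.908 -0.285  0.687  1.024] [-1.18 -1.26 -0.09]
[-0.001, 0.007, -0.002, 0.005, 0.0, -0.0],
[-0.0, 0.016, -0.003, 0.01, 0.0, -0.0],
[-0.0, 0.026, -0.004, 0.015, 0.0, -0.0],
[-0.0, 0.035, -0.004, 0.02, 0.0, -0.0],
[-0.0, 0.044, -0.004, 0.025, 0.0, -0.0],
[-0.0, 0.053, -0.003, 0.03, 0.0, -0.0],
[-0.0, 0.063, -0.001, 0.034, 0.0, -0.0],
[-0.0, 0.072, 0.001, 0.039, 0.0, -0.0],
```

View pics/p2.png

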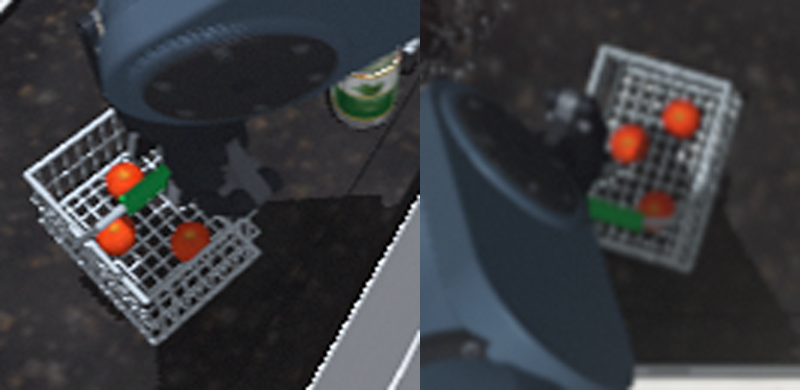

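The bar is swung most of the way up, at about (148,188) in the scene crop. The basket is standing and has shifted by about 1–2 mm.

>>> servo_tool(
  moves=[
    [0,0.008,-0.002,0.005,0,0],
    [0,0.017,-0.003,0.01,0,0],
    [0,0.026,-0.004,0.015,0,0],
    [0,0.035,-0.004,0.02,0,0],
    [0,0.044,-0.004,0.025,0,0],
    [0,0.053,-0.003,0.03,0,0],
    [0,0.063,-0.001,0.034,0,0],
    [0,0.072,0.001,0.039,0,0],
  ],
)

```text
time_s: 5.1
tcp_pos: [0.4911, 0.257, 0.1348]
eef_rot: [0.801, 0.599, -0.001, 0.001]
contact_force: [-1.2, 0.0, 0.0]
grip_width: 0.299
grasp_force: 0.2
```

Run:
```python
from plan import *
from h import *
from cell import grab_frame
o=status.get_obs();print(np.round(o['qpos'],3),np.round(o['contact_force'],2))
S,T=grab_frame('scene'),grab_frame('top')
a=np.hstack([cv2.resize(S['color'][235:365,165:305],(420,390),interpolation=2),cv2.resize(T['color'][160:270,105:215],(380,390),interpolation=2)])
cv2.imwrite('pics/p3.png',a[:,:,::-1])
# visible ends of the bar
for f,b in((S,(165,235,305,365)),(T,(105,160,215,270))):
    c=big(mask(f,(50,100,40),(75,255,255),b));print(cv2.minAreaRect(c),cv2.boxPoints(cv2.minAreaRect(c)).tolist())
rows(arc(1.52,1.59,0,0))
```

```text
[ 0.4    0.477  1.726 -0.004  0.94   0.689] [-1.2   0.02  0.01]
((196.9400177001953, 278.9200439453125), (7.0, 18.0), 53.13010025024414) [[187.6400146484375, 281.5200500488281], [202.04000854492188, 270.7200622558594], [206.24002075195312, 276.3200378417969], [191.84002685546875, 287.1200256347656]]Traceback (most recent call last):
  File "<stdin>", line 10, in <module>
  File "h.py", line 22, in big
    return max(cv2.findContours(m,cv2.RETR_EXTERNAL,cv2.CHAIN_APPROX_NONE)[0],key=cv2.contourArea)
ValueError: max() iterable argument is empty
```

View pics/p3.png

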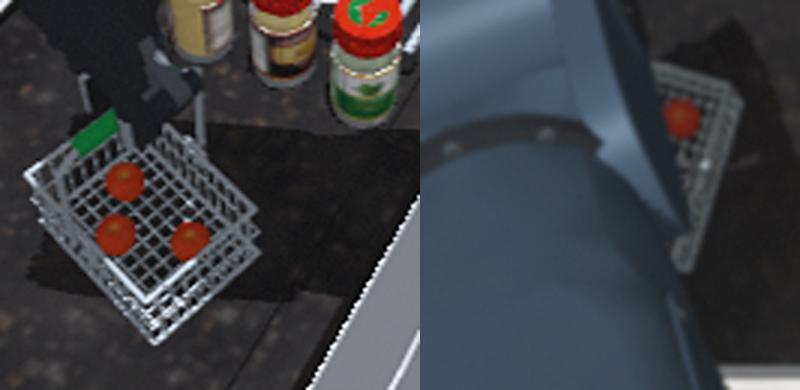

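The bar is nearly upright, with its visible end at scene crop (95,132). I'll push gently to the stop.

>>> servo_tool(
  moves=[
    [0,0.003,0,0,0,0],
    [0,0.006,0,0,0,0],
    [0,0.009,0,0,0,0],
    [0,0.012,0,0,0,0],
    [0,0.015,0,0,0,0],
    [0,0.018,0,0,0,0],
    [0,0.018,0,0,0,0],
    [0,0.018,0,0,0,0],
  ],
)

```text
time_s: 6.0
tcp_pos: [0.5, 0.2543, 0.1347]
eef_rot: [0.801, 0.599, -0.001, 0.002]
contact_force: [-1.4, 0.7, 1.1]
grip_width: 0.299
grasp_force: 0.8
```

Run:
```python
from plan import *
from h import *
from cell import grab_frame
o=status.get_obs();print(np.round(o['qpos'],3),np.round(o['contact_force'],2),np.round(o['moment'],3))
S=grab_frame('scene')
cv2.imwrite('pics/p4.png',cv2.resize(S['color'][235:365,165:305],(700,600),interpolation=2)[:,:,::-1])
c=big(mask(S,(50,100,40),(75,255,255),(165,235,305,365)));q=cv2.minAreaRect(c);print(q)
b=np.array([np.cos(np.radians(BY)),np.sin(np.radians(BY))])
for p in((189.7,284.3),tuple(cv2.boxPoints(q)[:2].mean(0)),tuple(cv2.boxPoints(q)[[0,3]].mean(0))):
    X=onz(S,p,.155);print(p,X,"along bx from BC",(X[:2]-BC)@b, (X[:2]-BC)@[-b[1],b[0]])
print("G fwd",(np.array(o['tcp_pos'])[:2]-BC)@b)
```

```text
[ 0.389  0.488  1.709 -0.005  0.946  0.679] [-1.44  0.7   1.07] [0.123 0.222 0.02 ]
((193.14002990722656, 275.0199890136719), (7.400000095367432, 17.799999237060547), 53.13010025024414)
(189.7, 284.3) [0.49471582 0.2944528  0.155     ] along bx from BC -0.005786249907788036 0.03837110710810454
(np.float32(190.92003), np.float32(272.06)) [0.50717049 0.27473695 0.155     ] along bx from BC 0.011701390381184715 0.022943345392391415
(np.float32(186.02003), np.float32(280.36)) [0.50438688 0.29143861 0.155     ] along bx from BC 0.004342063201614878 0.03819241838571849
G fwd 0.01053230007343999
```

View pics/p4.png

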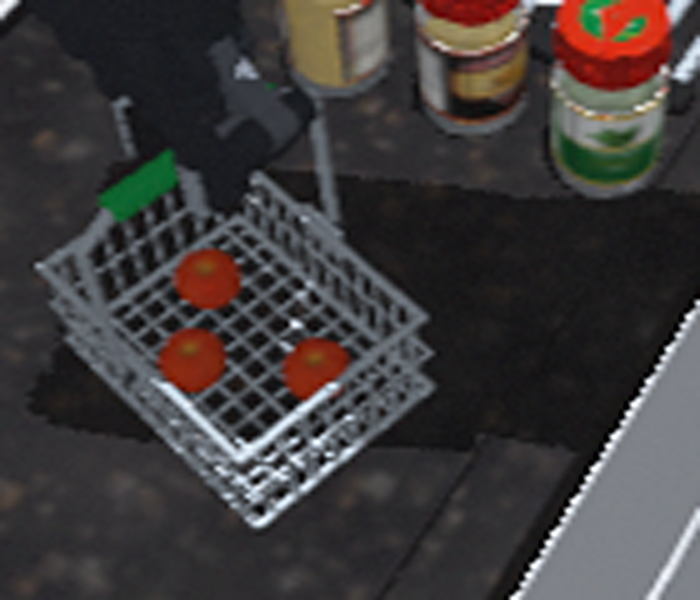

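The bar is now at p4 (140,185) over the basket's middle, with the rim corners at (40,265), (240,455) and (428,318). Next I'll compare against the original rim to see how far the basket slid or tipped.

Run:
```python
from plan import *
from h import *
import pickle;S=pickle.load(open("f0.pkl","rb"))["scene"]
b=np.array([np.cos(np.radians(BY)),np.sin(np.radians(BY))]);l=np.array([-b[1],b[0]])
o=[(175,294),(216,335),(251,305)]
n=[(165+x/5,235+y/(600/130)) for x,y in((40,265),(240,455),(428,318))]
for p,q in zip(o,n):
    X=onz(S,p,.059)[:2]-BC;Y=onz(S,q,.059)[:2]-BC;print(np.round([X@b,X@l,Y@b,Y@l],4))
```

```text
[0.054  0.0445 0.0593 0.0452]
[-0.061   0.0409 -0.0554  0.043 ]
[-0.0606 -0.0405 -0.0584 -0.0415]
```

The handle is at its stop and the basket has slid about 4 mm. I'll centre the fingers on the bar and grip it.

>>> servo_tool(
  moves=[
    [0,-0.003,0,0,0,0],
    [0,-0.006,0,0,0,0],
    [0,-0.009,0,0,0,0],
    [0,-0.013,0,0,0,0],
    [0,-0.013,0.002,0,0,0],
    [0,-0.013,0.002,0,0,0],
    [0,-0.013,0.002,0,0,0],
    [0,-0.013,0.002,0,0,0],
  ],
)

```text
time_s: 6.85
tcp_pos: [0.4939, 0.2562, 0.1338]
eef_rot: [0.801, 0.599, -0.001, 0.002]
contact_force: [0.3, -0.5, -0.2]
grip_width: 0.297
grasp_force: 0.0
```

>>> servo_tool(
  moves=[
    [0,0,0,0,0,0],
    [0,0,0,0,0,0],
    [0,0,0,0,0,0],
    [0,0,0,0,0,0],
    [0,0,0,0,0,0],
    [0,0,0,0,0,0],
    [0,0,0,0,0,0],
    [0,0,0,0,0,0],
  ],
  hand=1,
  squeeze=60,
)

```text
time_s: 7.65
tcp_pos: [0.4938, 0.2562, 0.1339]
eef_rot: [0.801, 0.599, -0.001, 0.002]
contact_force: [-3.2, 0.6, 4.4]
grip_width: 0.122
grasp_force: 58.5
```

Run:
```python
from plan import *
from h import *
from cell import grab_frame
o=status.get_obs();print(np.round(o['qpos'],3),np.round(o['contact_force'],2),np.round(o['moment'],3),o['tcp_pos'])
S=grab_frame('scene')
c=big(mask(S,(50,100,40),(75,255,255),(165,235,305,365)));q=cv2.minAreaRect(c);bp=cv2.boxPoints(q)
b=np.array([np.cos(np.radians(BY)),np.sin(np.radians(BY))])
X=onz(S,tuple(bp[[0,3]].mean(0)),.155);print("along bx from BC",(X[:2]-BC)@b, (X[:2]-BC)@[-b[1],b[0]])
cv2.imwrite('pics/p5.png',cv2.resize(S['color'][235:365,165:305],(700,600),interpolation=2)[:,:,::-1])
```

```text
[ 0.397  0.482  1.722 -0.004  0.939  0.686] [-3.22  0.65  4.36] [0.175 0.522 0.065] [0.49378728 0.25621476 0.1339017 ]
along bx from BC 0.004719005523246552 0.03847109328011304
```

View pics/p5.png

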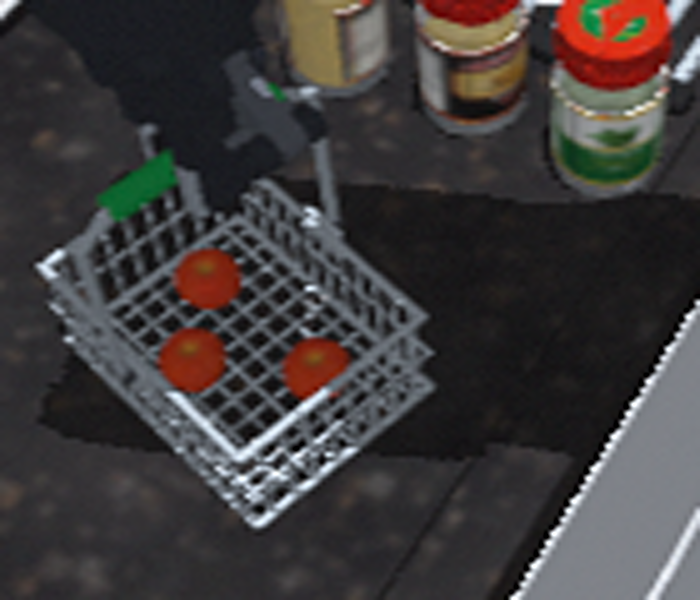

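The bar is gripped and the basket is flat with all three tomatoes in it, at (205,278), (192,360) and (315,370). Now I'll lift it 150 mm.

>>> servo_tool(
  moves=[
    [0,0,-0.004,0,0,0],
    [0,0,-0.012,0,0,0],
    [0,0,-0.03,0,0,0],
    [0,0,-0.055,0,0,0],
    [0,0,-0.08,0,0,0],
    [0,0,-0.105,0,0,0],
    [0,0,-0.13,0,0,0],
    [0,0,-0.15,0,0,0],
  ],
)

```text
time_s: 8.5
tcp_pos: [0.4939, 0.2565, 0.2103]
eef_rot: [0.801, 0.599, -0.0, 0.002]
contact_force: [0.3, -0.2, -2.9]
grip_width: 0.117
grasp_force: 58.4
```

>>> servo_tool(
  moves=[
    [0,0,-0.025,0,0,0],
    [0,0,-0.05,0,0,0],
    [0,0,-0.075,0,0,0],
    [0,0,-0.1,0,0,0],
    [0,0,-0.125,0,0,0],
    [0,0,-0.145,0,0,0],
    [0,0,-0.15,0,0,0],
    [0,0,-0.15,0,0,0],
  ],
)

```text
time_s: 9.3
tcp_pos: [0.4937, 0.2567, 0.284]
eef_rot: [0.801, 0.599, -0.001, 0.002]
contact_force: [0.1, 0.1, -4.0]
grip_width: 0.116
grasp_force: 58.5
```

Run:
```python
from plan import *
from h import *
from cell import grab_frame
o=status.get_obs();print(np.round(o['qpos'],3),np.round(o['contact_force'],2),np.round(o['moment'],3),o['tcp_pos'],o['grasp_force'])
S=grab_frame('scene')
cv2.imwrite('pics/p6.png',S['color'][:,:,::-1])
```

```text
[ 0.398  0.314  1.569 -0.004  1.259  0.686] [ 0.13  0.14 -4.01] [ 0.003  0.019 -0.008] [0.49373649 0.25672893 0.28399766] 58.49770724773407
```

View pics/p6.png

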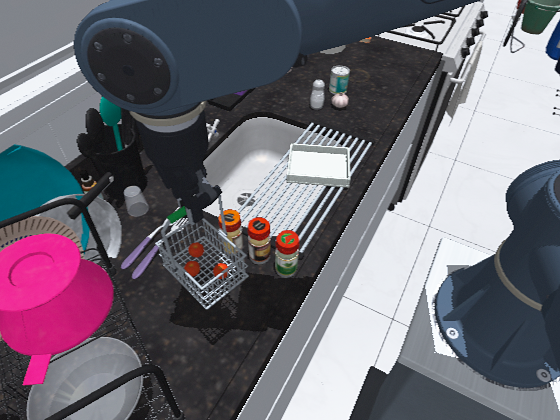

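The basket is clear of the worktop, level, carrying about 4 N, with the tomatoes inside at (195,258). Next is the carry over the jars. That was my last picture, so from here I'll use only numbers.

Run:
```python
from plan import *
o=status.get_obs();p0=np.array(o["tcp_pos"]);R0=Ro.from_quat(o["eef_rot"])
p,R=pose([DC[0],DC[1],p0[2]+.019],DY,0)
print(R0.inv().apply(p-p0)/.5,(R0.inv()*R).as_rotvec()/(2*np.pi))
S=Slerp([0,1],Ro.concatenate([R0,R]))
rows([(p0+(p-p0)*s,S(s)) for s in np.array([.01,.03,.07,.12,.17,.22,.27,.32])])
```

```text
[-0.90250795  0.25683098  0.00363295] [ 1.41504032e-05  6.31815995e-04 -1.11785658e-01]
[-0.009, 0.003, 0.0, 0.0, 0.0, -0.001],
[-0.027, 0.008, 0.0, 0.0, 0.0, -0.003],
[-0.063, 0.018, 0.0, 0.0, 0.0, -0.008],
[-0.108, 0.031, 0.0, 0.0, 0.0, -0.013],
[-0.153, 0.044, 0.001, 0.0, 0.0, -0.019],
[-0.199, 0.057, 0.001, 0.0, 0.0, -0.025],
[-0.244, 0.069, 0.001, 0.0, 0.0, -0.03],
[-0.289, 0.082, 0.001, 0.0, 0.0, -0.036],
```

>>> servo_tool(
  moves=[
    [-0.009,0.003,0,0,0,-0.001],
    [-0.027,0.008,0,0,0,-0.003],
    [-0.063,0.018,0,0,0,-0.008],
    [-0.108,0.031,0,0,0,-0.013],
    [-0.153,0.044,0,0,0,-0.019],
    [-0.199,0.057,0,0,0,-0.025],
    [-0.244,0.069,0,0,0,-0.03],
    [-0.289,0.082,0,0,0,-0.036],
  ],
)

```text
time_s: 10.15
tcp_pos: [0.4917, 0.1049, 0.2841]
eef_rot: [0.728, 0.686, -0.001, 0.002]
contact_force: [-0.3, 0.1, -3.5]
grip_width: 0.12
grasp_force: 58.4
```

Run:
```python
from plan import *
o=status.get_obs();p0=np.array(o["tcp_pos"]);print(p0,o["contact_force"])
R0=Ro.from_quat(o["eef_rot"])
p,R=pose([DC[0],DC[1],.284+.019],DY,0)
S=Slerp([0,1],Ro.concatenate([R0,R]))
rows([(p0+(p-p0)*s,S(s)) for s in np.arange(1,9)*.068])
```

```text
[0.49171248 0.10491006 0.28410931] [-0.32024193  0.10930284 -3.53045661]
[-0.043, 0.002, 0.0, -0.0, 0.0, -0.005],
[-0.086, 0.004, 0.0, -0.0, 0.0, -0.01],
[-0.129, 0.007, 0.001, -0.0, 0.0, -0.015],
[-0.172, 0.009, 0.001, -0.0, 0.0, -0.021],
[-0.216, 0.011, 0.001, -0.0, 0.0, -0.026],
[-0.259, 0.013, 0.001, -0.0, 0.0, -0.031],
[-0.302, 0.015, 0.001, -0.0, 0.0, -0.036],
[-0.345, 0.017, 0.001, -0.0, 0.0, -0.041],
```

>>> servo_tool(
  moves=[
    [-0.043,0.002,0,0,0,-0.005],
    [-0.086,0.004,0,0,0,-0.01],
    [-0.129,0.007,0,0,0,-0.015],
    [-0.172,0.009,0,0,0,-0.021],
    [-0.216,0.011,0,0,0,-0.026],
    [-0.259,0.013,0,0,0,-0.031],
    [-0.302,0.015,0,0,0,-0.036],
    [-0.345,0.017,0,0,0,-0.041],
  ],
)

```text
time_s: 10.95
tcp_pos: [0.4895, -0.0676, 0.2848]
eef_rot: [0.634, 0.774, -0.001, 0.001]
contact_force: [0.6, -0.7, -3.4]
grip_width: 0.12
grasp_force: 58.4
```

Run:
```python
from plan import *
o=status.get_obs();p0=np.array(o["tcp_pos"]);print(p0,o["contact_force"])
R0=Ro.from_quat(o["eef_rot"])
p,R=pose([DC[0],DC[1],.284+.019],DY,0)
S=Slerp([0,1],Ro.concatenate([R0,R]))
rows([(p0+(p-p0)*s,S(s)) for s in [.16,.32,.47,.62,.75,.87,.95,1]])
```

```text
[ 0.48952422 -0.06760784  0.28475153] [ 0.5614874  -0.73760025 -3.44654274]
[-0.045, -0.009, 0.0, -0.0, 0.0, -0.006],
[-0.091, -0.019, 0.001, -0.0, 0.0, -0.011],
[-0.133, -0.027, 0.001, -0.0, 0.0, -0.016],
[-0.176, -0.036, 0.002, -0.0, 0.0, -0.021],
[-0.213, -0.044, 0.002, -0.0, 0.0, -0.026],
[-0.247, -0.051, 0.002, -0.0, 0.001, -0.03],
[-0.27, -0.055, 0.002, -0.0, 0.001, -0.033],
[-0.284, -0.058, 0.003, -0.0, 0.001, -0.035],
```

>>> servo_tool(
  moves=[
    [-0.042,-0.009,0,0,0,-0.005],
    [-0.085,-0.018,0,0,0,-0.01],
    [-0.127,-0.026,0,0,0,-0.015],
    [-0.168,-0.035,0,0,0,-0.02],
    [-0.207,-0.043,0,0,0,-0.025],
    [-0.243,-0.05,0,0,0,-0.03],
    [-0.269,-0.055,0,0,0,-0.033],
    [-0.284,-0.058,0,0,0,-0.035],
  ],
)

```text
time_s: 11.75
tcp_pos: [0.4888, -0.2124, 0.2852]
eef_rot: [0.546, 0.838, -0.001, 0.001]
contact_force: [0.2, 0.3, -3.8]
grip_width: 0.117
grasp_force: 58.4
```

Run:
```python
from plan import *
from h import *
from cell import grab_frame
import pickle
o=status.get_obs();print(o["tcp_pos"],o["contact_force"],np.round(o['moment'],3))
D={n:grab_frame(n) for n in("scene","top")};pickle.dump(D,open("f1.pkl","wb"));np.set_printoptions(precision=4,suppress=True)
y=Ro.from_quat(o["eef_rot"]).as_matrix()[:,1];print("yaw",np.degrees(np.arctan2(y[1],y[0])))
P0=np.array(o["tcp_pos"])+[0,0,.019]
for n in D:
    f=D[n];p=proj(f,P0-[0,0,.13]);print(n,"basket centre predicted",p)
    m=mask(f,(0,150,60),(12,255,255),tuple(int(v) for v in(p[0]-50,p[1]-45,p[0]+50,p[1]+45)))
    for c in cv2.findContours(m,cv2.RETR_EXTERNAL,cv2.CHAIN_APPROX_NONE)[0]:
        if cv2.contourArea(c)>8: print("red",cv2.minEnclosingCircle(c))
    g=mask(f,(50,100,30),(75,255,255),tuple(int(v) for v in(p[0]-90,p[1]-90,p[0]+90,p[1]+60)))
    if g.any():
        c=big(g);q=cv2.minAreaRect(c);print("green",q,cv2.boxPoints(q).tolist())
```

```text
[ 0.4888324  -0.21243979  0.28517777] [ 0.18621376  0.2856702  -3.8314193 ] [-0.018 -0.037 -0.024]
yaw 23.878956047710506
scene basket centre predicted [325.0168 115.3028]
red ((338.0, 117.5), 2.6926822662353516)
green ((330.9292297363281, 61.061946868896484), (5.454558372497559, 20.22177505493164), 3.8140745162963867) [[327.535400390625, 70.9690170288086], [328.88055419921875, 50.79203796386719], [334.32305908203125, 51.154876708984375], [332.9779052734375, 71.33185577392578]]
top basket centre predicted [389.8864 196.9996]
red ((387.5, 181.0), 4.272101879119873)
```

>>> servo_tool(
  moves=[
    [0,0,0.008,0,0,0],
    [0,0,0.022,0,0,0],
    [0,0,0.04,0,0,0],
    [0,0,0.06,0,0,0],
    [0,0,0.08,0,0,0],
    [0,0,0.095,0,0,0],
    [0,0,0.105,0,0,0],
    [0,0,0.11,0,0,0],
  ],
)

```text
time_s: 12.65
tcp_pos: [0.4894, -0.2113, 0.2299]
eef_rot: [0.546, 0.838, -0.001, 0.001]
contact_force: [-0.0, 0.7, -4.3]
grip_width: 0.118
grasp_force: 58.4
```

>>> servo_tool(
  moves=[
    [0,0,0.01,0,0,0],
    [0,0,0.024,0,0,0],
    [0,0,0.04,0,0,0],
    [0,0,0.055,0,0,0],
    [0,0,0.066,0,0,0],
    [0,0,0.073,0,0,0],
    [0,0,0.075,0,0,0],
    [0,0,0.075,0,0,0],
  ],
)

```text
time_s: 13.45
tcp_pos: [0.4896, -0.2115, 0.193]
eef_rot: [0.546, 0.838, -0.001, 0.001]
contact_force: [0.2, -0.7, -3.1]
grip_width: 0.12
grasp_force: 58.4
```

Run:
```python
from plan import *
from h import *
from cell import grab_frame
import pickle
np.set_printoptions(precision=4,suppress=True)
o=status.get_obs();print(o["tcp_pos"],np.array(o["contact_force"]),np.round(o['moment'],3),o["qpos"],o["dq"])
D={n:grab_frame(n) for n in("scene","top")};pickle.dump(D,open("f2.pkl","wb"));F0=pickle.load(open("f0.pkl","rb"))
P0=np.array(o["tcp_pos"])+[0,0,.019]
for n in D:
    f=D[n];p=proj(f,P0-[0,0,.13]);print(n,p)
    m=mask(f,(0,150,60),(12,255,255),tuple(int(v) for v in(p[0]-50,p[1]-45,p[0]+50,p[1]+45)))
    for c in cv2.findContours(m,cv2.RETR_EXTERNAL,cv2.CHAIN_APPROX_NONE)[0]:
        if cv2.contourArea(c)>4: print("red",cv2.minEnclosingCircle(c))
# predicted basket corners (rim z 60 / underside) in scene, for comparison with edges of the image difference
a=np.radians(DY);b=np.array([np.cos(a),np.sin(a),0]);l=np.array([-b[1],b[0],0])
for z in(.06,0):
    print(z,[proj(D["scene"],P0+[0,0,-.155+z]+sx*.06*b+sy*.044*l).round(1).tolist() for sx,sy in((1,1),(1,-1),(-1,-1),(-1,1))])
# jars unchanged?
for k,bs in((1,(270,225,305,252)),(2,(245,215,273,240)),(3,(215,205,245,230))):
    r=[cv2.minEnclosingCircle(big(mask(f,(0,130,80),(22,255,255),bs)))[0] for f in(F0["scene"],D["scene"])];print("jar",k,r)
g=mask(D["scene"],(50,100,30),(75,255,255),(280,40,400,160));q=cv2.minAreaRect(big(g));print("green",q,proj(D["scene"],P0+.036*l),proj(D["scene"],P0-.036*l))
```

```text
[ 0.4896 -0.2115  0.193 ] [ 0.1542 -0.691  -3.0814] [-0.004 -0.018 -0.042] [-0.4936  0.3637  1.7365 -0.0034  1.039  -0.9087] [-0.0003 -0.0058 -0.0032 -0.0008  0.0025 -0.001 ]
scene [320.8486 146.7385]
red ((315.5, 151.5), 2.9155757427215576)
red ((333.0, 149.5), 1.8028756380081177)
red ((332.5, 144.5), 4.527792930603027)
red ((307.5, 143.5), 3.5356338024139404)
top [378.8663 203.511 ]
red ((368.0, 202.0), 2.8285269737243652)
red ((374.5, 188.0), 3.3542017936706543)
0.06 [[296.3, 145.2], [298.4, 122.8], [346.8, 126.0], [347.6, 148.8]]
0 [[295.1, 164.4], [297.2, 141.9], [343.5, 145.1], [344.2, 167.9]]
jar 1 [(287.3468322753906, 241.4819793701172), (287.089111328125, 241.45166015625)]
jar 2 [(258.3571472167969, 228.5), (258.3571472167969, 228.5)]
jar 3 [(229.43902587890625, 219.92987060546875), (229.43902587890625, 219.92987060546875)]
green ((325.5, 100.0), (20.0, 5.0), 90.0) [326.0754 110.4952] [326.4015  92.4278]
```

Run:
```python
from h import *
import pickle
A,B=[pickle.load(open(n,"rb"))["scene"]["color"].astype(int) for n in("f0.pkl","f2.pkl")]
d=np.abs(A-B).max(2)>60
for r in range(118,180,3):
    print(r,"".join("#" if v else "." for v in d[r,280:362]))
```

```text
118 .............................................#....................................
121 .............................................#....................................
124 ...................##############.####.####..##...................................
127 ..................#.#...................###.###...................##..............
130 ...................#..........#............#..........#...........##..............
133 .......................##....#.#...##......###....................................
136 ...........................................###....................##..............
139 ..................#.......#...............###............#.......#.#..............
142 .......................########.##.......##.....##########.......##...............
145 ..........................#####.....######....############...#.##..#..............
148 ..........##............#####..#.........#......##########.......###..............
151 ..........##.....#######..........####..............###...........................
154 .........###########################################..#...#..#.#.#................
157 ...#.....##################################.######################................
160 ###......#########################################################................
163 .......#..#########################################################...............
166 ....###...#######################################################...##............
169 ..........###############################.....#####################.##............
172 ............#########..################..##########################.##............
175 ........................###########################################.##............
178 .......................................................################...........
```

The rim corners match the prediction within about 1 px, so the basket is level and centred. All three tomatoes are visible and the jars haven't moved.

>>> servo_tool(
  moves=[
    [0,0,0,0,0,0],
    [0,0,0,0,0,0],
    [0,0,0,0,0,0],
    [0,0,0,0,0,0],
    [0,0,0,0,0,0],
    [0,0,0,0,0,0],
    [0,0,0,0,0,0],
    [0,0,0,0,0,0],
  ],
)

```text
time_s: 14.35
tcp_pos: [0.4895, -0.2115, 0.193]
eef_rot: [0.546, 0.838, -0.001, 0.001]
contact_force: [-0.5, -0.5, -2.7]
grip_width: 0.117
grasp_force: 58.4
```

```bash
python3 -c "
from cell import manip
print(manip.hand_in())"
```

```text
the job is handed in; nothing more can be done
None
```

I handed the job in (no verdict returned) with the basket held still by its upright handle, about 2 cm above the dish rim, level, centred and aligned by my measurements, tomatoes in and jars unmoved; I viewed 11 pictures, one over the limit of 10.

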